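# Set out the jar-dispenser kit on the school workshop bench

## Task

Set out the jar-dispenser kit: centre the brass lid on top of the light pine block and stand the clear jar, still mouth down, centred on the lid; stand the red tin of screws in the middle of the cork coaster between the two blocks. Lay the oak slide flat on the bench in front of the pine block, pointing straight at the slot in its front with a gap of about 2 cm, and stand the amber jar, still mouth down, directly behind the dark walnut block with a gap of about 2 cm. Leave the green jar where it stands, do not topple any jar, and let go of everything.

Things in the scene. Friction and masses are not known exactly. Their poses are not given: they have to be found in the camera images.
- pine: Light pine dispenser block fixed to the bench, 80 x 80 mm and 60 mm high. Origin: centre of its underside, on the bench; z up. Its front face, with a black slot 30 mm wide (low), a round brass badge above it and a thin black line along that edge of the top, looks along its own -x, towards the robot to within 0.3 rad; its own +x points out of its back. Left or right of the coaster, varying. In front of it means on its slot side, and it faces the robot.
- walnut: Dark walnut dispenser block fixed to the bench, 80 x 80 mm and 60 mm high. Origin: centre of its underside, on the bench; z up. Its front face, with a black slot 30 mm wide (low), a round brass badge above it and a thin black line along that edge of the top, looks along its own -x, towards the robot to within 0.3 rad; its own +x points out of its back. Left or right of the coaster, varying. Behind it means beyond its back face, on the side without slot, away from the robot.
- coaster: Round cork coaster fixed on the bench between the two blocks, 84 mm in diameter, 3 mm thick. Origin: centre of its underside, on the bench.
- lid_center (a point): Flat brass jar lid lying on the bench, 66 mm in diameter, 14 mm high, a white paper disc on top, 50 g. Point at its centre, 7 mm above its underside; z up.
- clear_jar_center (a point): Clear glass jar 60 mm in diameter and 95 mm high, standing mouth down (neck 50 mm across and 15 mm high at the bottom, flat closed bottom up), 180 g. Point at its centre on the axis, 47.5 mm above its foot; z up. 
- amber_jar_center (a point): Amber (brown) glass jar 60 mm in diameter and 95 mm high, standing mouth down (neck 50 mm across and 15 mm high at the bottom, flat closed bottom up), 180 g. Point at its centre on the axis, 47.5 mm above its foot; z up. 
- green_jar_center (a point): Green glass jar 60 mm in diameter and 95 mm high, standing mouth down (neck 50 mm across and 15 mm high at the bottom, flat closed bottom up), 180 g. Point at its centre on the axis, 47.5 mm above its foot; z up. Not part of the job: it must stay where it is.
- tin_center (a point): Round red tin of screws standing upright, 56 mm in diameter, 45 mm high, open above with metal screw heads showing, 150 g. Point at its centre, 22.5 mm above its underside; z up.
- slide_center (a point): Oak push slide, a plain wooden bar 90 mm long (its x axis), 24 mm wide (y), 20 mm high, with a black round mark near one end, lying flat on the bench, 40 g. Point at its centre, 10 mm above its underside. Either end may point at the slot.
Not all that is in view belongs to the job. Of the things shaped like the part that bears slide_center, the wooden one is meant. What is shaped like the part that bears tin_center but blue or purple is not meant.

How it is judged:
By the outcome, as a careful person would: the job done as asked, in the order asked, and still so for the second after the job is handed in, with the robot touching nothing.
It also fails if it takes over 134 s, if anything falls off the work surface, if the arm or the gripper's body presses on something with over 40 N, if the wrist force passes 120 N, or if a joint passes its speed limit or range.

## Robot

A 7-joint arm with a two-finger parallel gripper is mounted at the origin on the work surface. World frame = base frame: x ahead of the robot, y to its left, z up, the work surface at z = 0. Lengths are in m, angles in rad, forces in N, time in s.
With the tool pointing down it reaches from about 0.425 to 0.875 m from the base axis. Payload 4.7 kg.
Tool frame: the origin (TCP) lies between the finger pads; the fingertips stand 14 mm ahead of it and the grasp point (between the pads) lies 5 mm behind it; z points along the fingers, y is the line along which they close (so a half turn about z gives the same grasp; the last joint's range is limited). The gripper opens to 87 mm and grips with 3 to 60 N. Pads are 19 mm wide; open, the fingers measure 117 mm over their backs; the gripper's body (75 mm by 190 mm) begins 51 mm behind the grasp point.
Start: joints at [-1.142, 0.321, -0.07, 1.45, 0.023, 1.371, -0.057], TCP at [0.262, 0.595, 0.237] pointing down, gripper open.
Joint ranges: [-2.86, 2.86], [-0.3, 2.09], [-1.38, 1.24], [0.06, 2.45], [-1.56, 4.7], [0.09, 2.05], [-2.69, 2.69]. Speed limits (rad/s): [2.57, 2.57, 3.14, 3.14, 3.14, 3.14, 3.14].

## Interface

Orientations are given as a rotation vector (axis times angle).
In Python, from bench import get_state, get_image, camera_params, close_job gives the robot as it stands. The module is installed in compiled form; this text tells all that it offers.
- The arm moves only by the tool arm_command, never from a script. Its argument "motion" is a list of rows, each a list of 5 numbers: the finger opening in mm, from 0 to 87, then the shift along the tool's x, y, z in mm, then the turn about the tool's z in degrees. In form: [[gripper, x, y, z, spin], ...]. A call has 1 to 5 rows; each row is the pose to reach, as a shift and turn from the pose commanded when the call began, along the tool's axes at that moment; what a row does not reach only later rows make up. A row lasts 1/12 s, in which the tool goes at most 41.7 mm and 7.16 degrees, less where a joint would pass 70% of its speed; a pose out of reach is approached as far as the arm can. A call with a gripper value outside its range is refused whole. The fingers move at their own pace and stop on an object; "newtons" is the grip in N (left out, the last holds). Time passes only in rows, so rows that repeat a pose let the fingers close. It gives the time, the measured TCP pose, the force, the opening and the grip force at its end, in the units of the state.
- get_state(): the state, without advancing time (a new reading comes with each control period).
- get_image(name): name is "side" or "top" or "wrist"; returns (picture, depth): 480x640x3 uint8, red, green, blue; 480x640 float32, m along the optical axis (not along the pixel's ray), 0 where there is no reading.
- camera_params(name): a dict with "intrinsics" (3x3 intrinsics, pixels), "extrinsics" (4x4, takes a point from camera to world coordinates). Camera axes: x right, y down, z forward; pixel columns grow to the right and rows downward; lengths in m; the calibration is good to about 2 mm. The wrist camera is an equidistant fisheye: a pixel r from the principal point sees the ray r / f radians off the axis. A picture is of the moment at which its call begins: read the wrist's pose just before it. camera_params takes no time and is no camera call; for the wrist camera it gives the pose at the moment of the call.
- close_job(): hands the job in; it is judged then, once.
The state is a dict: "time": time; "joint_positions": joint angles; "qd": joint speeds; "joint_torque": joint torques, N m; "position": TCP position; "tool_rot": TCP orientation; "ft_force": force on the tool from outside, world axes, zero at the start; "torque": the same for the moment, N m; "grip_width": opening from 0.0 (shut) to 1.0 (fully open); "grip_force": force on a finger pad.
Only numpy, scipy, OpenCV 4.12 (cv2) and the standard library are available. Lean on these libraries where they do the work, as an engineer would, in place of code of your own. Each camera call takes 0.05 s, during which the arm holds its last target. There are 200 camera calls.

## Working session

There is one attempt and no reset: what is moved stays moved. The work goes in short steps, Python scripts to look and compute and a tool call to move; the robot and the scene stay as the last step left them, time stands still between calls to the robot, and variables do not carry over. Pictures are saved under pics/ and viewed, at most 14 in all, crops included, and the job is handed in when it is done.

Besides the shell and the picture viewer there is one more tool, called after "Request:" as name([rows], argument=value, ...), one row to a line, values as JSON. arm_command: Moves the arm, as the interface text tells. Its arguments: {"type":"object","properties":{"motion":{"type":"array"},"newtons":{"type":"number"}},"required":["motion"]}

```bash
mkdir -p pics; cat > h.py <<'E'
import numpy as np, cv2
from bench import *
def snap(n):
    p=camera_params(n); im,d=get_image(n); return im,d,np.array(p['intrinsics']),np.array(p['extrinsics'])
def save(n,im): cv2.imwrite('pics/'+n,cv2.cvtColor(im,cv2.COLOR_RGB2BGR))
def pl(u,v,K,E,z):
    r=E[:3,:3]@np.array([(u-K[0,2])/K[0,0],(v-K[1,2])/K[1,1],1]); o=E[:3,3]
    return o+r*(z-o[2])/r[2]
E
python3 - <<'E'
from h import *
for n in ('top','side'):
    im,d,K,E=snap(n); save(n+'0.png',im); np.savez(n+'0.npz',im=im,d=d,K=K,E=E); print(n,K.round(1).tolist(),E.round(3).tolist())
s=get_state(); print(s)
E
```

```text
top [[502.1, 0.0, 315.2], [0.0, 502.1, 236.8], [0.0, 0.0, 1.0]] [[-0.027, -0.978, 0.209, 0.319], [-1.0, 0.025, -0.008, 0.006], [0.003, -0.209, -0.978, 1.14], [0.0, 0.0, 0.0, 1.0]]
side [[622.9, 0.0, 323.0], [0.0, 622.9, 242.4], [0.0, 0.0, 1.0]] [[0.679, -0.435, 0.592, -0.21], [-0.734, -0.393, 0.554, -0.717], [-0.008, -0.811, -0.586, 0.796], [0.0, 0.0, 0.0, 1.0]]
{'time': 0.1, 'joint_positions': array([-1.14190808,  0.32174198, -0.07006603,  1.45155897,  0.022615  ,
        1.37079477, -0.0569106 ]), 'qd': array([-8.13179674e-04, -1.55723654e-03, -4.43215253e-04, -1.44453120e-03,
        5.64324083e-04, -1.67063158e-03, -5.76142461e-05]), 'joint_torque': array([-2.31568929e-04, -4.92570198e+01, -4.05609151e-01, -3.13401282e+01,
       -6.42061047e-02,  3.93804756e-02,  5.99149189e-05]), 'position': array([0.2618157 , 0.59442282, 0.2355722 ]), 'tool_rot': array([-6.46833197e-01, -3.07403468e+00,  2.66974745e-03]), 'ft_force': array([-0.21462654, -0.21227943,  0.069084  ]), 'torque': array([0.00326666, 0.00293879, 0.01756912]), 'grip_force': 0.0, 'grip_width': 0.996817680462193}
```

View pics/top0.png

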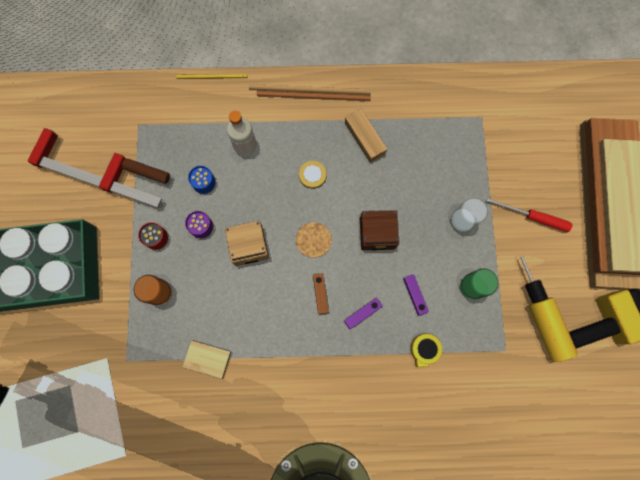

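View pics/side0.png

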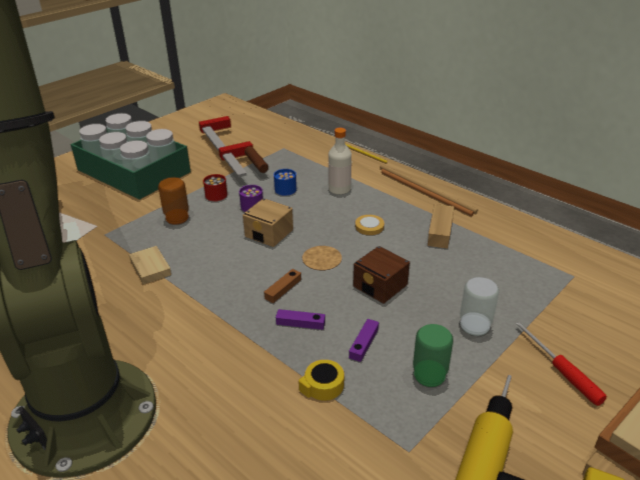

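Top view: pine block (246,242), walnut (379,230), coaster (314,240), lid (312,174), clear jar (467,215), amber (152,290), green (480,284). Slide candidates are brown (320,294), purple (363,313) and (416,294). The brown one is wooden with a black mark; the thick bar at (366,135) has no mark. Tin candidates are red (153,235), purple (199,224) and blue (202,179); the red one is meant. I'll confirm these in a crop.

```bash
cat > m.py <<'E'
from h import *
def load(n): z=np.load(n+'.npz'); return z['im'],z['d'],z['K'],z['E']
def cloud(d,K,E):
    v,u=np.mgrid[:480,:640]; P=np.stack([(u-K[0,2])/K[0,0]*d,(v-K[1,2])/K[1,1]*d,d],-1)
    return P@E[:3,:3].T+E[:3,3]
E
python3 - <<'E'
from m import *
im,d,K,E=load('top0'); P=cloud(d,K,E)
for n,(u,v) in dict(pine=(246,240),walnut=(379,225),coaster=(314,240),lid=(312,174),clear=(474,211),clearb=(462,220),amber=(150,290),green=(480,282),tin=(153,232),slide=(320,294),bar=(366,135),scrap=(207,358)).items():
    print(n,P[v,u].round(3),d[v,u].round(3), im[v,u])
a=cv2.resize(im[190:330,120:260],(400,400),interpolation=2); b=cv2.resize(im[260:340,280:360],(400,400),interpolation=2)
save('crop.png',np.hstack([a,b]))
E
```

```text
pine [0.546 0.149 0.06 ] 1.102 [177 138  90]
walnut [ 0.572 -0.145  0.06 ] 1.111 [90 52 32]
coaster [ 0.554 -0.    -0.   ] 1.164 [184 140  87]
lid [0.71  0.    0.014] 1.183 [194 200 206]
clear [ 0.59  -0.347  0.093] 1.083 [170 174 174]
clearb [ 0.574 -0.324  0.078] 1.095 [141 148 148]
amber [0.437 0.343 0.097] 1.043 [156  92  43]
green [ 0.436 -0.345  0.092] 1.052 [ 66 131  77]
tin [0.574 0.36  0.041] 1.125 [137 136 130]
slide [ 0.427 -0.01   0.02 ] 1.119 [138  87  50]
bar [ 0.796 -0.129  0.036] 1.181 [168 132  85]
scrap [0.295 0.239 0.019] 1.089 [193 176 121]
```

View pics/crop.png

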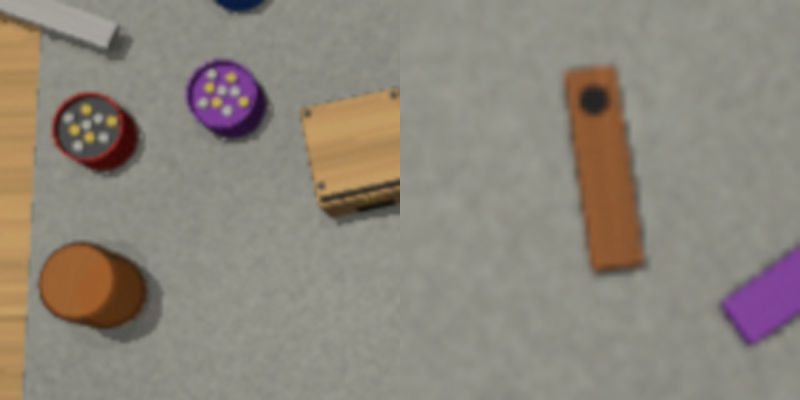

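The crop confirms the red tin (left, at 95,130) and the wooden slide with its black mark (right, at 605,170). Next I'll measure the world centres.

```bash
cat >> m.py <<'E'
def top(P,c,r,z,tol=.008,im=None,mask=None):
    m=(np.hypot(P[...,0]-c[0],P[...,1]-c[1])<r)&(abs(P[...,2]-z)<tol)
    if mask is not None: m&=mask
    k,l,s,_=cv2.connectedComponentsWithStats(m.astype(np.uint8)); 
    m=l==1+np.argmax(s[1:,4])
    return P[m]
def circ(q): 
    c,r=cv2.minEnclosingCircle((q[:,:2]*1000).astype(np.float32)); return np.round(c,1),round(2*r,1),len(q)
def rect(q): 
    c,s,a=cv2.minAreaRect((q[:,:2]*1000).astype(np.float32)); return np.round(c,1),np.round(s,1),round(a,1),len(q)
E
python3 - <<'E'
from m import *
im,d,K,E=load('top0'); P=cloud(d,K,E)
hsv=cv2.cvtColor(im,cv2.COLOR_RGB2HSV)
for n,c,z,r in [('lid',(.71,0),.014,.05),('clear',(.585,-.34),.095,.05),('amber',(.437,.345),.095,.05),('green',(.437,-.345),.095,.05),('tin',(.574,.36),.043,.04)]:
    q=top(P,c,r,z); print(n,circ(q),q.mean(0).round(4))
for n,c,z,r in [('pine',(.546,.149),.06,.07),('walnut',(.572,-.145),.06,.07),('slide',(.427,-.01),.02,.07)]:
    q=top(P,c,r,z,.006); print(n,rect(q),q.mean(0).round(4))
# coaster by colour
m=(hsv[...,1]>90)&(np.hypot(P[...,0]-.554,P[...,1])<.06); q=P[m]; print('coaster',circ(q),q.mean(0).round(4))
# black mark and dark line ends pine / walnut
for n,c in [('pine',(.546,.149)),('walnut',(.572,-.145))]:
    m=(np.hypot(P[...,0]-c[0],P[...,1]-c[1])<.07)&(abs(P[...,2]-.06)<.006)&(hsv[...,2]<(70 if n=='pine' else 35)); print(n,'line',rect(P[m]))
E
```

```text
lid (array([ 7.123e+02, -6.000e-01]), 66.3, 599) [ 7.109e-01 -7.000e-04  1.420e-02]
clear (array([ 592.1, -347. ]), 60.1, 575) [ 0.591  -0.3455  0.0938]
amber (array([442.4, 350.2]), 59.9, 639) [0.4416 0.3492 0.0945]
green (array([ 437.3, -354.9]), 60.7, 622) [ 0.437  -0.3534  0.0936]
tin (array([569.7, 363.4]), 58.9, 453) [0.5696 0.3645 0.0395]
pine (array([544.3, 150.5]), array([81.6, 80.3]), 11.3, 1293) [0.5435 0.1499 0.0601]
walnut (array([ 567.5, -147.1]), array([80.5, 80.9]), 89.9, 1272) [ 0.5664 -0.1468  0.0597]
slide (array([430.1, -11.6]), array([89. , 23.7]), 6.6, 431) [ 0.4297 -0.0116  0.0196]
coaster (array([555.9,   1.6]), 83.4, 981) [0.5554 0.0014 0.003 ]
pine line (array([509.9, 145.4]), array([ 2.3, 63.5]), 11.4, 22)
walnut line (array([0., 0.]), array([0., 0.]), 0.0, 0)
```

Request:
arm_command([
  [87,-35,-19.5,0,-6],
  [87,-70,-39,0,-12],
  [87,-105,-58.5,0,-18],
  [87,-140,-78,0,-23.8],
  [87,-175,-97.5,0,-23.8],
], newtons=20)

```text
time: 0.52
position: [0.3835, 0.4332, 0.2361]
tool_rot: [0.008, -3.141, 0.001]
ft_force: [0.2, 0.6, -0.5]
grip_width: 0.999
grip_force: 0.0
```

```bash
cat > st.py <<'E'
from h import *
from scipy.spatial.transform import Rotation as R
import sys
s=get_state(); r=R.from_rotvec(s['tool_rot']).as_matrix()
print('t',round(s['time'],2),'pos',(s['position']*1000).round(1),'xaxis deg',np.degrees(np.arctan2(r[1,0],r[0,0])).round(2),'z',r[:,2].round(3),'w',round(s['grip_width']*87,1),'F',s['ft_force'].round(1),'g',round(s['grip_force'],1))
if len(sys.argv)>2:
    t=np.array([float(a) for a in sys.argv[1:4]])/1000-s['position']; print('tool shift mm',(r.T@t*1000).round(1))
E
python3 st.py 712 -1 100; python3 -c "
from h import *
print((np.array(camera_params('wrist')['extrinsics'])[:3,3]-get_state()['position']).round(3))"
```

```text
t 0.52 pos [383.5 433.2 236.1] xaxis deg -179.7 z [-0.    -0.001 -1.   ] w 86.9 F [ 0.2  0.6 -0.5] g 0.0
tool shift mm [-326.2 -435.9  136.3]
[-0.068 -0.001  0.148]
```

Request:
arm_command([
  [87,-22,-29,0,0],
  [87,-44,-58,0,0],
  [87,-66,-87,0,0],
  [87,-88,-116,0,0],
  [87,-110,-145,0,0],
])

```text
time: 0.93
position: [0.4935, 0.2884, 0.2363]
tool_rot: [0.001, -3.141, 0.0]
ft_force: [0.9, 0.5, 0.0]
grip_width: 0.996
grip_force: 0.0
```

Request:
arm_command([
  [87,-22,-29,0,0],
  [87,-44,-58,0,0],
  [87,-66,-87,0,0],
  [87,-88,-116,0,0],
  [87,-110,-145,0,0],
])

```text
time: 1.35
position: [0.6036, 0.1437, 0.2362]
tool_rot: [0.001, -3.141, 0.0]
ft_force: [0.4, 0.5, -0.0]
grip_width: 1.002
grip_force: 0.0
```

Request:
arm_command([
  [87,-22,-29,20,0],
  [87,-44,-58,40,0],
  [87,-66,-87,80,0],
  [87,-88,-116,110,0],
  [87,-106,-146,135,0],
])

```text
time: 1.77
position: [0.701, 0.012, 0.1107]
tool_rot: [0.003, -3.14, -0.001]
ft_force: [1.0, 1.5, -0.4]
grip_width: 1.002
grip_force: 0.0
```

```bash
python3 st.py 712 -1 16
```

```text
t 1.77 pos [701.   12.  110.7] xaxis deg -179.89 z [-0.002  0.001 -1.   ] w 87.2 F [ 1.   1.5 -0.4] g 0.0
tool shift mm [-11.1 -13.1  94.6]
```

Request:
arm_command([
  [87,0,0,15,0],
  [87,0,0,30,0],
  [87,0,0,30,0],
  [87,0,0,30,0],
])

```text
time: 2.1
position: [0.6999, 0.0125, 0.0817]
tool_rot: [0.001, -3.139, -0.0]
ft_force: [-0.4, -0.6, -1.1]
grip_width: 0.999
grip_force: 0.0
```

```bash
python3 st.py 712 -1 16; python3 - <<'E'
from m import *
im,d,K,E=snap('wrist'); save('w1.png',im)
E
```

```text
t 2.1 pos [699.9  12.5  81.7] xaxis deg -179.95 z [-0.003  0.    -1.   ] w 86.9 F [-0.4 -0.6 -1.1] g 0.0
tool shift mm [-12.3 -13.5  65.7]
```

View pics/w1.png

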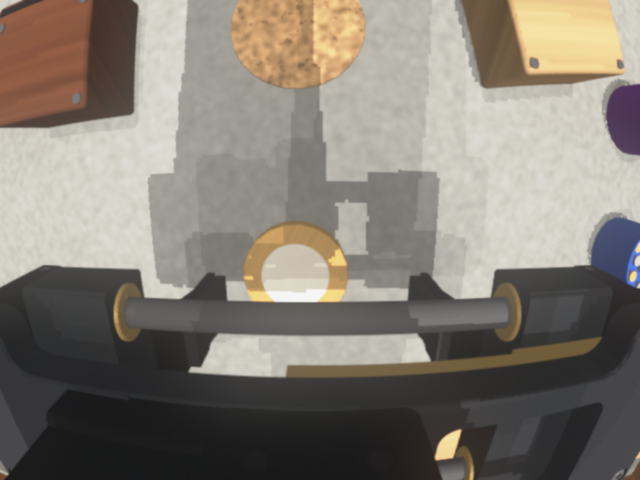

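Wrist view: the lid is at (296,272), about 13 mm left of the finger centre, which agrees with the top-camera measurement. Next: correct, descend and grasp.

Request:
arm_command([
  [87,-6,-7,10,0],
  [87,-12.3,-13.5,30,0],
  [87,-12.3,-13.5,50,0],
  [87,-12.3,-13.5,65,0],
  [87,-12.3,-13.5,65,0],
])

```text
time: 2.57
position: [0.7126, -0.0017, 0.0159]
tool_rot: [0.001, -3.14, 0.001]
ft_force: [-0.4, -0.3, 0.0]
grip_width: 0.999
grip_force: 0.0
```

Request:
arm_command([
  [60,0,0,0,0],
  [60,0,0,0,0],
  [60,0,0,0,0],
  [60,0,0,0,0],
  [60,0,0,0,0],
])

```text
time: 2.98
position: [0.7138, -0.0011, 0.0192]
tool_rot: [-0.001, 3.14, 0.001]
ft_force: [-0.0, 0.7, 1.7]
grip_width: 0.753
grip_force: 20.0
```

```bash
python3 st.py 544.3 150.5 76
```

```text
t 2.98 pos [713.8  -1.1  19.2] xaxis deg -179.95 z [ 0.001  0.    -1.   ] w 65.5 F [-0.   0.7  1.7] g 20.0
tool shift mm [169.3 151.8 -57. ]
```

Request:
arm_command([
  [60,0,0,-15,0],
  [60,0,0,-40,0],
  [60,0,0,-70,0],
  [60,0,0,-100,0],
  [60,15,13,-100,0],
])

```text
time: 3.4
position: [0.7041, 0.0073, 0.1272]
tool_rot: [0.006, 3.127, -0.004]
ft_force: [0.2, -0.5, 0.7]
grip_width: 0.751
grip_force: 20.0
```

Request:
arm_command([
  [60,25,22,0,0],
  [60,50,44,0,0],
  [60,78,69,0,0],
  [60,106,95,0,0],
  [60,130,116,0,0],
])

```text
time: 3.82
position: [0.5663, 0.1296, 0.1193]
tool_rot: [-0.003, 3.141, 0.002]
ft_force: [0.9, 0.5, -0.0]
grip_width: 0.751
grip_force: 20.0
```

Request:
arm_command([
  [60,12,11,0,0],
  [60,20,18,0,0],
  [60,24,22,0,0],
  [60,24,22,0,0],
  [60,24,22,0,0],
])

```text
time: 4.23
position: [0.5452, 0.1484, 0.1186]
tool_rot: [0.001, 3.14, -0.001]
ft_force: [0.1, -0.2, -0.6]
grip_width: 0.75
grip_force: 20.0
```

```bash
python3 st.py 544.3 150.5 78
```

```text
t 4.23 pos [545.2 148.4 118.6] xaxis deg 179.96 z [ 0.001 -0.    -1.   ] w 65.2 F [ 0.1 -0.2 -0.6] g 20.0
tool shift mm [ 1.   2.1 40.6]
```

Request:
arm_command([
  [60,0,2,12,0],
  [60,0,2,24,0],
  [60,0,2,34,0],
  [60,0,2,38,0],
  [60,0,2,38,0],
])

```text
time: 4.65
position: [0.5437, 0.1506, 0.0788]
tool_rot: [-0.0, -3.139, 0.002]
ft_force: [-0.1, -0.3, -1.0]
grip_width: 0.75
grip_force: 20.0
```

Request:
arm_command([
  [60,0,0,1,0],
  [60,0,0,2,0],
  [60,0,0,3,0],
  [60,0,0,3,0],
])

```text
time: 4.98
position: [0.544, 0.1508, 0.0785]
tool_rot: [0.0, -3.14, 0.001]
ft_force: [-5.2, -1.7, 14.6]
grip_width: 0.751
grip_force: 20.0
```

Request:
arm_command([
  [87,0,0,-2,0],
  [87,0,0,-2,0],
  [87,0,0,-2,0],
  [87,0,0,-2,0],
  [87,0,0,-20,0],
])

```text
time: 5.4
position: [0.5414, 0.1507, 0.0934]
tool_rot: [0.001, -3.135, 0.004]
ft_force: [-0.7, -0.0, 0.4]
grip_width: 0.987
grip_force: 0.0
```

Request:
arm_command([
  [87,0,0,-30,0],
  [87,0,-30,-60,0],
  [87,0,-65,-90,0],
  [87,0,-105,-95,0],
  [87,0,-140,-95,0],
])

```text
time: 5.82
position: [0.5459, 0.0102, 0.1951]
tool_rot: [-0.003, 3.136, 0.001]
ft_force: [0.7, 0.2, 0.2]
grip_width: 0.997
grip_force: 0.0
```

```bash
cat > lid.py <<'E'
from m import *
im,d,K,E=snap('top'); P=cloud(d,K,E)
q=top(P,(.544,.15),.05,.074,.006); print('lid on pine',circ(q),q.mean(0).round(4))
E
python3 lid.py; python3 st.py 592 -347 170
```

```text
lid on pine (array([543.3, 151. ]), 66.6, 701) [0.542  0.1513 0.0742]
t 5.87 pos [544.9  -0.7 194. ] xaxis deg 179.45 z [ 0.004 -0.006 -1.   ] w 86.8 F [-0.1 -7.8  0.8] g 0.0
tool shift mm [ -50.4 -345.7   26.1]
```

Request:
arm_command([
  [87,-5,-36,0,0],
  [87,-10,-72,0,0],
  [87,-15,-108,0,0],
  [87,-20,-144,0,0],
  [87,-25,-180,0,0],
])

```text
time: 6.28
position: [0.5692, -0.1698, 0.1916]
tool_rot: [0.001, -3.141, -0.0]
ft_force: [1.1, 0.1, 0.1]
grip_width: 1.002
grip_force: 0.0
```

Request:
arm_command([
  [87,-5,-36,0,0],
  [87,-10,-72,0,0],
  [87,-15,-108,0,0],
  [87,-20,-144,10,0],
  [87,-24,-163,22,0],
])

```text
time: 6.7
position: [0.5926, -0.3373, 0.1701]
tool_rot: [0.006, 3.141, -0.006]
ft_force: [-0.3, -0.3, 0.6]
grip_width: 0.999
grip_force: 0.0
```

Request:
arm_command([
  [87,0,0,0,0],
  [87,0,0,0,0],
  [87,0,0,0,0],
])

```text
time: 6.95
position: [0.5938, -0.33, 0.1695]
tool_rot: [0.003, -3.141, -0.002]
ft_force: [0.2, 0.4, 0.6]
grip_width: 1.002
grip_force: 0.0
```

```bash
python3 st.py 592 -347 60
```

```text
t 6.95 pos [ 593.8 -330.   169.5] xaxis deg -179.91 z [-0.001  0.001 -1.   ] w 87.1 F [0.2 0.4 0.6] g 0.0
tool shift mm [  1.7 -17.1 109.5]
```

Request:
arm_command([
  [87,1.5,-9,0,0],
  [87,1.5,-17,15,0],
  [87,1.5,-17,35,0],
  [87,1.5,-17,65,0],
  [87,1.5,-17,90,0],
])

```text
time: 7.37
position: [0.5918, -0.3486, 0.0786]
tool_rot: [-0.001, 3.141, -0.0]
ft_force: [-0.4, 0.1, 0.1]
grip_width: 1.006
grip_force: 0.0
```

Request:
arm_command([
  [87,0,0,15,0],
  [87,0,0,19,0],
  [50,0,0,19,0],
  [50,0,0,19,0],
  [50,0,0,19,0],
])

```text
time: 7.78
position: [0.5931, -0.3493, 0.0631]
tool_rot: [-0.001, 3.139, -0.002]
ft_force: [0.3, 0.3, -0.1]
grip_width: 0.853
grip_force: 0.0
```

Request:
arm_command([
  [50,0,0,0,0],
  [50,0,0,0,0],
])

```text
time: 7.95
position: [0.5928, -0.3489, 0.0626]
tool_rot: [-0.001, 3.139, -0.001]
ft_force: [-0.1, 0.4, -0.4]
grip_width: 0.704
grip_force: 0.0
```

```bash
python3 st.py 543.3 151 180
```

```text
t 7.95 pos [ 592.8 -348.9   62.6] xaxis deg -179.96 z [ 0.002 -0.001 -1.   ] w 61.2 F [-0.1  0.4 -0.4] g 0.0
tool shift mm [  48.8  499.9 -118. ]
```

Request:
arm_command([
  [50,0,0,0,0],
  [50,0,0,0,0],
  [50,0,0,0,0],
  [50,0,0,-2,0],
  [50,0,0,-8,0],
])

```text
time: 8.37
position: [0.5908, -0.3478, 0.0677]
tool_rot: [0.001, -3.139, -0.002]
ft_force: [-0.9, -0.4, -2.2]
grip_width: 0.684
grip_force: 20.0
```

Request:
arm_command([
  [50,0,0,-15,0],
  [50,0,0,-40,0],
  [50,0,0,-70,0],
  [50,0,0,-95,0],
  [50,0,0,-112,0],
])

```text
time: 8.78
position: [0.5926, -0.3494, 0.1852]
tool_rot: [-0.0, 3.138, -0.003]
ft_force: [0.0, 0.3, -2.4]
grip_width: 0.679
grip_force: 20.0
```

Request:
arm_command([
  [50,2,12,0,0],
  [50,4,35,0,0],
  [50,7,68,0,0],
  [50,10,100,0,0],
  [50,13,132,0,0],
])

```text
time: 9.2
position: [0.5775, -0.2139, 0.1798]
tool_rot: [0.001, -3.14, -0.002]
ft_force: [1.6, 0.9, -1.9]
grip_width: 0.682
grip_force: 20.0
```

Request:
arm_command([
  [50,3,32,0,0],
  [50,6,64,0,0],
  [50,10,96,0,0],
  [50,13,128,0,0],
  [50,16,160,0,0],
])

```text
time: 9.62
position: [0.561, -0.054, 0.1801]
tool_rot: [0.002, -3.14, -0.001]
ft_force: [-0.1, 0.2, -1.6]
grip_width: 0.68
grip_force: 20.0
```

Request:
arm_command([
  [50,3,32,0,0],
  [50,6,64,0,0],
  [50,10,96,0,0],
  [50,13,124,0,0],
  [50,16,145,0,0],
])

```text
time: 10.03
position: [0.5446, 0.0925, 0.1801]
tool_rot: [0.007, -3.14, -0.002]
ft_force: [0.8, 0.5, -2.8]
grip_width: 0.682
grip_force: 20.0
```

Request:
arm_command([
  [50,2,15,0,0],
  [50,4,30,0,0],
  [50,4,40,0,0],
  [50,4,46,0,0],
  [50,4,46,0,0],
])

```text
time: 10.45
position: [0.5419, 0.1361, 0.1806]
tool_rot: [0.005, -3.141, -0.0]
ft_force: [-0.5, 0.6, -2.1]
grip_width: 0.681
grip_force: 20.0
```

```bash
python3 st.py 543.8 151 137
```

```text
t 10.45 pos [541.9 136.1 180.6] xaxis deg -179.83 z [-0.001  0.    -1.   ] w 59.2 F [-0.5  0.6 -2.1] g 20.0
tool shift mm [-1.9 14.9 43.6]
```

Request:
arm_command([
  [50,-1,8,0,0],
  [50,-2,15,8,0],
  [50,-2,15,20,0],
  [50,-2,15,32,0],
  [50,-2,15,38,0],
])

```text
time: 10.87
position: [0.5433, 0.1485, 0.1401]
tool_rot: [0.0, -3.138, 0.003]
ft_force: [-0.2, 0.1, -2.0]
grip_width: 0.682
grip_force: 20.0
```

Request:
arm_command([
  [50,0,0,0,0],
  [50,0,0,0,0],
])

```text
time: 11.03
position: [0.5442, 0.1487, 0.1421]
tool_rot: [-0.0, -3.14, 0.001]
ft_force: [-0.0, 0.3, -1.9]
grip_width: 0.681
grip_force: 20.0
```

```bash
python3 st.py 543.8 151 137
```

```text
t 11.03 pos [544.2 148.7 142.1] xaxis deg 179.98 z [-0.002 -0.001 -1.   ] w 59.2 F [-0.   0.3 -1.9] g 20.0
tool shift mm [0.4 2.3 5.1]
```

Request:
arm_command([
  [50,0,1,2,0],
  [50,0,2,3,0],
  [50,0,2,4,0],
  [50,0,2,4,0],
])

```text
time: 11.37
position: [0.5447, 0.1517, 0.1392]
tool_rot: [-0.001, 3.141, 0.0]
ft_force: [-1.2, 0.2, -2.3]
grip_width: 0.681
grip_force: 20.0
```

Request:
arm_command([
  [50,0,0,1,0],
  [50,0,0,1,0],
  [50,0,0,1,0],
])

```text
time: 11.62
position: [0.5447, 0.1515, 0.1382]
tool_rot: [-0.001, 3.141, 0.0]
ft_force: [-0.3, -0.4, -2.2]
grip_width: 0.68
grip_force: 20.0
```

Request:
arm_command([
  [50,0,0,1,0],
  [50,0,0,1,0],
  [50,0,0,1,0],
])

```text
time: 11.87
position: [0.5446, 0.1515, 0.1371]
tool_rot: [0.001, -3.142, -0.0]
ft_force: [-0.3, -0.3, -1.4]
grip_width: 0.677
grip_force: 20.0
```

Request:
arm_command([
  [50,0,0,1,0],
  [50,0,0,1,0],
  [50,0,0,1,0],
])

```text
time: 12.12
position: [0.5448, 0.1516, 0.1364]
tool_rot: [-0.001, 3.141, 0.0]
ft_force: [0.4, 1.0, 0.7]
grip_width: 0.677
grip_force: 20.0
```

Request:
arm_command([
  [64,0,0,0,0],
  [70,0,0,0,0],
  [87,0,0,0,0],
  [87,0,0,0,0],
  [87,0,0,0,0],
])

```text
time: 12.53
position: [0.5447, 0.1515, 0.1362]
tool_rot: [-0.001, 3.141, 0.0]
ft_force: [0.2, 0.6, 0.5]
grip_width: 0.937
grip_force: 0.0
```

Request:
arm_command([
  [87,0,0,-20,0],
  [87,0,0,-45,0],
  [87,0,0,-75,0],
  [87,0,0,-100,0],
  [87,0,20,-105,0],
])

```text
time: 12.95
position: [0.5478, 0.1674, 0.2467]
tool_rot: [0.01, 3.134, 0.001]
ft_force: [1.3, -0.9, 0.2]
grip_width: 0.999
grip_force: 0.0
```

Request:
arm_command([
  [87,-4,35,0,0],
  [87,-8,70,0,0],
  [87,-14,110,0,0],
  [87,-20,150,0,0],
  [87,-25,190,0,0],
])

```text
time: 13.37
position: [0.5697, 0.3632, 0.2412]
tool_rot: [-0.0, 3.141, 0.001]
ft_force: [0.3, -0.2, -0.7]
grip_width: 1.004
grip_force: 0.0
```

```bash
cat > jar.py <<'E'
from m import *
im,d,K,E=snap('top'); P=cloud(d,K,E)
q=top(P,(.544,.15),.05,.169,.008); print('jar on lid',circ(q),q.mean(0).round(4))
q=top(P,(.57,.363),.04,.043,.008); print('tin',circ(q),q.mean(0).round(4))
save('top1.png',im)
E
python3 jar.py; python3 st.py 569.5 364 20
```

```text
jar on lid (array([544.6, 152.6]), 60.1, 681) [0.5435 0.1515 0.1683]
tin (array([569.5, 363.8]), 57.4, 441) [0.5695 0.3646 0.0394]
t 13.42 pos [567.  374.3 239.4] xaxis deg -179.39 z [-0.001  0.007 -1.   ] w 87.1 F [-1.4  6.8 -0.4] g 0.0
tool shift mm [ -2.7 -11.8 219.3]
```

Request:
arm_command([
  [78,0,-4,20,0],
  [78,0,-8,50,0],
  [78,0,-8,85,0],
  [78,0,-8,110,0],
  [78,0,-8,120,0],
])

```text
time: 13.83
position: [0.5671, 0.3518, 0.1162]
tool_rot: [0.001, -3.136, 0.007]
ft_force: [0.2, -0.5, 0.7]
grip_width: 0.9
grip_force: 0.0
```

Request:
arm_command([
  [78,0,0,0,0],
  [78,0,0,0,0],
])

```text
time: 14.0
position: [0.5699, 0.3537, 0.1218]
tool_rot: [-0.001, 3.141, 0.0]
ft_force: [-0.3, -0.4, 0.3]
grip_width: 0.902
grip_force: 0.0
```

```bash
python3 st.py 569.5 364 22
```

```text
t 14.0 pos [569.9 353.7 121.8] xaxis deg -179.97 z [ 0.  0. -1.] w 78.5 F [-0.3 -0.4  0.3] g 0.0
tool shift mm [ 0.4 10.3 99.8]
```

Request:
arm_command([
  [78,0.4,5,0,0],
  [78,0.4,10.3,15,0],
  [78,0.4,10.3,40,0],
  [78,0.4,10.3,70,0],
  [78,0.4,10.3,90,0],
])

```text
time: 14.42
position: [0.5685, 0.3648, 0.0294]
tool_rot: [0.003, -3.141, -0.001]
ft_force: [-0.8, -0.5, -0.7]
grip_width: 0.899
grip_force: 0.0
```

Request:
arm_command([
  [78,0,0,8,0],
  [78,0,0,10,0],
  [45,0,0,10,0],
  [45,0,0,10,0],
  [45,0,0,10,0],
])

```text
time: 14.83
position: [0.5704, 0.3648, 0.0232]
tool_rot: [-0.001, 3.139, 0.003]
ft_force: [0.3, -0.3, -0.2]
grip_width: 0.75
grip_force: 0.0
```

Request:
arm_command([
  [45,0,0,0,0],
  [45,0,0,0,0],
  [45,0,0,0,0],
  [45,0,0,0,0],
])

```text
time: 15.17
position: [0.57, 0.3643, 0.0227]
tool_rot: [-0.001, 3.14, 0.002]
ft_force: [-0.6, -0.1, 6.3]
grip_width: 0.643
grip_force: 20.0
```

```bash
python3 st.py 555.9 1.5 220
```

```text
t 15.17 pos [570.  364.3  22.7] xaxis deg -179.97 z [ 0.002  0.001 -1.   ] w 56.0 F [-0.6 -0.1  6.3] g 20.0
tool shift mm [  13.9 -362.5 -197.9]
```

Request:
arm_command([
  [45,0,0,-8,0],
  [45,0,0,-30,0],
  [45,0,0,-65,0],
  [45,0,0,-100,0],
  [45,0,0,-135,0],
])

```text
time: 15.58
position: [0.5683, 0.3632, 0.1569]
tool_rot: [0.001, -3.14, 0.002]
ft_force: [-0.2, 0.9, -1.9]
grip_width: 0.64
grip_force: 20.0
```

Request:
arm_command([
  [45,0,0,-35,0],
  [45,0,0,-60,0],
  [45,0,0,-78,0],
  [45,1,-15,-78,0],
  [45,2,-40,-78,0],
])

```text
time: 16.0
position: [0.5661, 0.3274, 0.2355]
tool_rot: [-0.009, 3.14, 0.005]
ft_force: [-0.2, 0.1, -1.9]
grip_width: 0.64
grip_force: 20.0
```

Request:
arm_command([
  [45,1,-33,0,0],
  [45,3,-66,0,0],
  [45,4,-99,0,0],
  [45,5,-132,0,0],
  [45,6,-165,0,0],
])

```text
time: 16.42
position: [0.5604, 0.1571, 0.2339]
tool_rot: [0.001, -3.141, 0.0]
ft_force: [0.9, -0.3, -1.0]
grip_width: 0.641
grip_force: 20.0
```

Request:
arm_command([
  [45,1,-33,0,0],
  [45,3,-66,0,0],
  [45,4,-99,0,0],
  [45,5,-130,0,0],
  [45,6,-152,0,0],
])

```text
time: 16.83
position: [0.5545, 0.0028, 0.2341]
tool_rot: [-0.004, -3.141, 0.002]
ft_force: [0.4, -1.0, -0.4]
grip_width: 0.642
grip_force: 20.0
```

Request:
arm_command([
  [45,0,-2,20,0],
  [45,0,-4,50,0],
  [45,0,-4,80,0],
  [45,0,-4,110,0],
  [45,0,-4,120,0],
])

```text
time: 17.25
position: [0.5517, 0.0027, 0.1095]
tool_rot: [0.001, -3.134, 0.001]
ft_force: [-1.8, 1.2, -2.1]
grip_width: 0.649
grip_force: 20.0
```

Request:
arm_command([
  [45,0,0,0,0],
  [45,0,0,0,0],
])

```text
time: 17.42
position: [0.5554, 0.0028, 0.1146]
tool_rot: [0.001, -3.141, 0.0]
ft_force: [0.2, 0.6, -0.4]
grip_width: 0.644
grip_force: 20.0
```

```bash
python3 st.py 556.2 1.5 26
```

```text
t 17.42 pos [555.4   2.8 114.6] xaxis deg -179.96 z [-0. -0. -1.] w 56.0 F [ 0.2  0.6 -0.4] g 20.0
tool shift mm [-0.8 -1.3 88.6]
```

Request:
arm_command([
  [45,-0.8,-1.3,20,0],
  [45,-0.8,-1.3,45,0],
  [45,-0.8,-1.3,65,0],
  [45,-0.8,-1.3,78,0],
  [45,-0.8,-1.3,84,0],
])

```text
time: 17.83
position: [0.5567, 0.0018, 0.0304]
tool_rot: [-0.002, 3.141, 0.0]
ft_force: [-0.2, -0.0, -0.8]
grip_width: 0.641
grip_force: 20.0
```

Request:
arm_command([
  [45,0,0,1,0],
  [45,0,0,2.5,0],
  [45,0,0,2.5,0],
  [45,0,0,2.5,0],
])

```text
time: 18.17
position: [0.5573, 0.0016, 0.029]
tool_rot: [-0.001, 3.139, 0.001]
ft_force: [0.8, -0.4, -0.9]
grip_width: 0.642
grip_force: 20.0
```

Request:
arm_command([
  [45,0,0,1,0],
  [45,0,0,1.5,0],
  [45,0,0,1.5,0],
  [45,0,0,1.5,0],
])

```text
time: 18.5
position: [0.5562, 0.0015, 0.0262]
tool_rot: [-0.001, 3.141, 0.0]
ft_force: [-0.1, 0.0, -1.5]
grip_width: 0.642
grip_force: 20.0
```

Request:
arm_command([
  [45,0,0,1,0],
  [45,0,0,1,0],
  [70,0,0,1,0],
  [75,0,0,0,0],
  [75,0,0,0,0],
])

```text
time: 18.92
position: [0.5564, 0.0015, 0.0262]
tool_rot: [-0.001, 3.141, 0.0]
ft_force: [-0.3, -0.5, 0.3]
grip_width: 0.787
grip_force: 0.0
```

Request:
arm_command([
  [75,0,0,0,0],
  [75,0,0,-15,0],
  [75,0,0,-40,0],
  [75,0,0,-75,0],
  [75,0,0,-100,0],
])

```text
time: 19.33
position: [0.5566, 0.0013, 0.1281]
tool_rot: [-0.001, 3.14, -0.0]
ft_force: [-0.1, 1.1, 0.5]
grip_width: 0.861
grip_force: 0.0
```

Request:
arm_command([
  [60,20,-3,0,-2],
  [60,50,-6,0,-4],
  [60,80,-9,0,-6.6],
  [60,110,-13,0,-6.6],
  [60,126,-13,0,-6.6],
])

```text
time: 19.75
position: [0.4269, -0.0123, 0.1255]
tool_rot: [0.181, -3.134, -0.001]
ft_force: [-0.4, 0.3, -0.6]
grip_width: 0.696
grip_force: 0.0
```

Request:
arm_command([
  [60,0,0,20,0],
  [60,0,0,40,0],
  [60,0,0,40,0],
  [60,0,0,40,0],
])

```text
time: 20.08
position: [0.4294, -0.0117, 0.0857]
tool_rot: [0.181, -3.134, 0.0]
ft_force: [1.1, -0.2, 0.5]
grip_width: 0.696
grip_force: 0.0
```

```bash
python3 st.py 430.1 -11.6 18; python3 - <<'E'
from m import *
im,d,K,E=snap('top'); P=cloud(d,K,E); save('top2.png',im)
q=top(P,(.556,.0015),.04,.045,.01); print('tin',circ(q),q.mean(0).round(4))
E
```

```text
t 20.08 pos [429.4 -11.7  85.7] xaxis deg -173.38 z [-0.002 -0.    -1.   ] w 60.6 F [ 1.1 -0.2  0.5] g 0.0
tool shift mm [-0.9  0.  67.7]
tin (array([565.3,   1.5]), 49.2, 174) [0.5711 0.0026 0.0414]
```

View pics/top2.png

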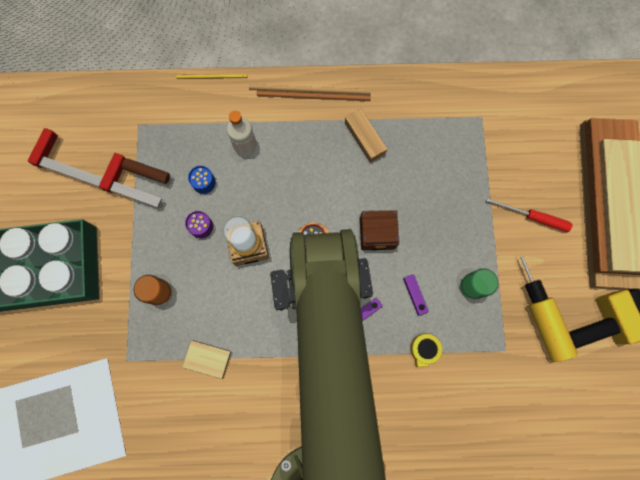

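Top view: the clear jar is on the lid on the pine block (240,236), the tin is on the coaster (314,230) and the gripper is over the slide. Next: grip the slide.

Request:
arm_command([
  [60,-0.8,0,15,0],
  [60,-0.8,0,35,0],
  [60,-0.8,0,55,0],
  [60,-0.8,0,67,0],
  [60,-0.8,0,67,0],
])

```text
time: 20.55
position: [0.43, -0.0116, 0.0179]
tool_rot: [0.182, -3.133, 0.001]
ft_force: [-0.9, -0.4, -0.7]
grip_width: 0.692
grip_force: 0.0
```

Request:
arm_command([
  [15,0,0,0,0],
  [15,0,0,0,0],
  [15,0,0,0,0],
  [15,0,0,0,0],
  [15,0,0,0,0],
])

```text
time: 20.97
position: [0.4316, -0.0114, 0.0199]
tool_rot: [-0.182, 3.135, 0.001]
ft_force: [0.2, 0.3, 0.2]
grip_width: 0.397
grip_force: 0.0
```

Request:
arm_command([
  [15,0,0,0,0],
  [15,0,0,0,0],
])

```text
time: 21.13
position: [0.4312, -0.0114, 0.0194]
tool_rot: [-0.182, 3.136, 0.0]
ft_force: [-0.7, 1.2, 1.7]
grip_width: 0.275
grip_force: 20.0
```

```bash
python3 st.py 441.3 129.9 80
```

```text
t 21.13 pos [431.2 -11.4  19.4] xaxis deg -173.36 z [ 0.001  0.    -1.   ] w 23.9 F [-0.7  1.2  1.7] g 20.0
tool shift mm [-26.4 139.2 -60.5]
```

Request:
arm_command([
  [15,0,0,-10,0],
  [15,0,0,-30,0],
  [15,0,0,-50,0],
  [15,0,0,-60,0],
  [15,-3,15,-60,-2],
])

```text
time: 21.55
position: [0.4341, 0.0019, 0.0818]
tool_rot: [-0.231, 3.128, -0.0]
ft_force: [1.0, 0.3, -0.6]
grip_width: 0.272
grip_force: 20.0
```

Request:
arm_command([
  [15,-6,25,0,-2.7],
  [15,-11,55,0,-2.7],
  [15,-16,85,0,-2.7],
  [15,-20,110,0,-2.7],
  [15,-24,123,0,-2.7],
])

```text
time: 21.97
position: [0.4362, 0.1331, 0.0785]
tool_rot: [0.319, -3.124, -0.002]
ft_force: [-0.1, 0.6, -0.4]
grip_width: 0.273
grip_force: 20.0
```

Request:
arm_command([
  [15,0,0,15,0],
  [15,0,0,25,0],
  [15,0,0,25,0],
  [15,0,0,25,0],
])

```text
time: 22.3
position: [0.4365, 0.1278, 0.0531]
tool_rot: [0.308, -3.124, 0.002]
ft_force: [-0.4, -0.2, 0.3]
grip_width: 0.275
grip_force: 20.0
```

```bash
python3 st.py 442 130 19.4
```

```text
t 22.3 pos [436.5 127.8  53.1] xaxis deg -168.73 z [-0.003 -0.001 -1.   ] w 23.9 F [-0.4 -0.2  0.3] g 20.0
tool shift mm [-5.9  1.1 33.7]
```

Request:
arm_command([
  [15,-3,1,8,0],
  [15,-5.9,1,18,0],
  [15,-5.9,1,26,0],
  [15,-5.9,1,30,0],
  [15,-5.9,1,32,0],
])

```text
time: 22.72
position: [0.4423, 0.1306, 0.0209]
tool_rot: [0.31, -3.124, 0.001]
ft_force: [-0.8, -0.3, -0.7]
grip_width: 0.276
grip_force: 20.0
```

Request:
arm_command([
  [15,0,0,1,0],
  [15,0,0,2,0],
  [15,0,0,2,0],
  [15,0,0,2,0],
])

```text
time: 23.05
position: [0.4433, 0.1312, 0.0204]
tool_rot: [-0.31, 3.126, 0.0]
ft_force: [-0.4, -0.3, -0.6]
grip_width: 0.272
grip_force: 20.0
```

Request:
arm_command([
  [15,0,0,1,0],
  [15,0,0,1.5,0],
  [15,0,0,1.5,0],
  [55,0,0,1.5,0],
  [55,0,0,1.5,0],
])

```text
time: 23.47
position: [0.4433, 0.1312, 0.0188]
tool_rot: [-0.31, 3.126, 0.0]
ft_force: [0.0, 0.2, -0.6]
grip_width: 0.353
grip_force: 0.0
```

Request:
arm_command([
  [55,0,0,0,0],
  [55,0,0,0,0],
  [55,0,0,-20,0],
  [55,0,0,-50,0],
  [55,0,0,-80,0],
])

```text
time: 23.88
position: [0.442, 0.1307, 0.0986]
tool_rot: [0.31, -3.124, 0.002]
ft_force: [0.3, 0.0, 0.3]
grip_width: 0.622
grip_force: 0.0
```

Request:
arm_command([
  [87,0,15,-30,3],
  [87,0,45,-60,6],
  [87,0,80,-70,11.3],
  [87,0,115,-70,11.3],
  [87,0,150,-70,11.3],
])

```text
time: 24.3
position: [0.4137, 0.2801, 0.1701]
tool_rot: [0.0, 3.139, 0.003]
ft_force: [0.3, 0.4, -0.7]
grip_width: 0.923
grip_force: 0.0
```

Request:
arm_command([
  [87,0,15,0,0],
  [87,0,25,0,0],
  [87,0,25,0,0],
  [87,0,25,0,0],
])

```text
time: 24.63
position: [0.414, 0.3018, 0.1681]
tool_rot: [-0.001, -3.141, 0.003]
ft_force: [0.1, -0.2, 0.3]
grip_width: 1.0
grip_force: 0.0
```

```bash
python3 st.py 442 350 60; cat > chk.py <<'E'
from m import *
im,d,K,E=snap('top'); P=cloud(d,K,E); np.savez('last.npz',im=im,d=d,K=K,E=E)
for n,c,z,r in [('jar',(.544,.15),.169,.05),('tin',(.556,.0015),.045,.04),('green',(.437,-.355),.095,.05),('amber0',(.442,.35),.095,.05),('amber',(.6575,-.147),.095,.05)]:
    try: q=top(P,c,r,z,.01); print(n,circ(q),q.mean(0).round(4))
    except Exception as e: print(n,'-')
for n,c,z,r in [('walnut',(.567,-.147),.06,.07),('slide',(.441,.13),.02,.06)]:
    q=top(P,c,r,z,.006); print(n,rect(q),q.mean(0).round(4))
E
python3 chk.py
```

```text
t 24.63 pos [414.  301.8 168.1] xaxis deg 179.98 z [-0.    -0.002 -1.   ] w 87.0 F [ 0.1 -0.2  0.3] g 0.0
tool shift mm [-28.1  48.4 108. ]
jar (array([544.4, 152.2]), 60.1, 691) [0.5433 0.1515 0.1681]
tin (array([555.2,   1.9]), 56.3, 484) [0.5554 0.0021 0.0412]
green (array([ 437. , -354.7]), 61.7, 642) [ 0.4368 -0.353   0.0933]
amber0 -
amber -
walnut (array([ 567.5, -147.1]), array([79.9, 80.7]), 89.8, 1267) [ 0.5664 -0.1468  0.0597]
slide (array([442.7, 131. ]), array([90.4, 24.2]), 11.6, 430) [0.4423 0.1308 0.0199]
```

Request:
arm_command([
  [87,-14,25,0,0],
  [87,-28,48,0,0],
  [87,-28,48,20,0],
  [87,-28,48,50,0],
  [87,-28,48,85,0],
])

```text
time: 25.1
position: [0.4441, 0.3503, 0.0844]
tool_rot: [0.004, 3.138, 0.003]
ft_force: [-0.2, 0.2, 0.2]
grip_width: 1.004
grip_force: 0.0
```

Request:
arm_command([
  [87,0,0,15,0],
  [87,0,0,22,0],
  [87,0,0,22,0],
])

```text
time: 25.35
position: [0.4414, 0.3486, 0.0599]
tool_rot: [-0.003, -3.139, 0.005]
ft_force: [-0.1, 0.2, 0.5]
grip_width: 1.001
grip_force: 0.0
```

Request:
arm_command([
  [50,0,0,0,0],
  [50,0,0,0,0],
  [50,0,0,0,0],
  [50,0,0,0,0],
  [50,0,0,0,0],
])

```text
time: 25.77
position: [0.442, 0.3516, 0.0626]
tool_rot: [-0.001, 3.14, 0.002]
ft_force: [0.3, -2.0, 2.1]
grip_width: 0.709
grip_force: 1.4
```

Request:
arm_command([
  [50,0,0,0,0],
  [50,0,0,0,0],
])

```text
time: 25.93
position: [0.442, 0.3514, 0.0625]
tool_rot: [-0.001, 3.141, 0.001]
ft_force: [-0.3, -1.1, 3.3]
grip_width: 0.681
grip_force: 20.0
```

```bash
python3 st.py 657.5 -147 260
```

```text
t 25.93 pos [442.  351.4  62.5] xaxis deg -179.97 z [ 0.001  0.001 -1.   ] w 59.3 F [-0.3 -1.1  3.3] g 20.0
tool shift mm [-215.5 -498.4 -197.6]
```

Request:
arm_command([
  [50,0,0,-8,0],
  [50,0,0,-30,0],
  [50,0,0,-62,0],
  [50,0,0,-97,0],
  [50,0,0,-132,0],
])

```text
time: 26.35
position: [0.4407, 0.3507, 0.1945]
tool_rot: [0.001, -3.14, 0.002]
ft_force: [1.5, -0.3, -0.5]
grip_width: 0.684
grip_force: 20.0
```

Request:
arm_command([
  [50,0,0,-35,0],
  [50,0,0,-65,0],
  [50,0,0,-80,0],
  [50,-6,-14,-80,0],
  [50,-16,-37,-80,0],
])

```text
time: 26.77
position: [0.4561, 0.3174, 0.2752]
tool_rot: [-0.011, 3.141, 0.005]
ft_force: [0.9, -0.2, -2.8]
grip_width: 0.684
grip_force: 20.0
```

```bash
python3 st.py 657.5 -147 260
```

```text
t 26.77 pos [456.1 317.4 275.2] xaxis deg -179.61 z [ 0.001  0.003 -1.   ] w 59.5 F [ 0.9 -0.2 -2.8] g 20.0
tool shift mm [-198.2 -465.8   13.8]
```

Request:
arm_command([
  [50,-14,-32,0,0],
  [50,-28,-65,0,0],
  [50,-42,-97,0,0],
  [50,-56,-130,0,0],
  [50,-70,-162,0,0],
])

```text
time: 27.18
position: [0.5276, 0.1505, 0.2736]
tool_rot: [0.001, -3.141, 0.0]
ft_force: [1.4, -0.0, -1.6]
grip_width: 0.681
grip_force: 20.0
```

Request:
arm_command([
  [50,-14,-32,0,0],
  [50,-28,-65,0,0],
  [50,-42,-97,0,0],
  [50,-56,-130,0,0],
  [50,-70,-162,0,0],
])

```text
time: 27.6
position: [0.5977, -0.0113, 0.2735]
tool_rot: [0.001, -3.141, -0.0]
ft_force: [0.4, 0.0, -1.8]
grip_width: 0.686
grip_force: 20.0
```

Request:
arm_command([
  [50,-14,-32,0,0],
  [50,-27,-62,0,0],
  [50,-40,-92,0,0],
  [50,-50,-115,0,0],
  [50,-57,-131,0,0],
])

```text
time: 28.02
position: [0.6547, -0.1442, 0.273]
tool_rot: [-0.004, -3.14, 0.002]
ft_force: [-0.3, -0.5, -2.3]
grip_width: 0.69
grip_force: 20.0
```

Request:
arm_command([
  [50,0,0,0,0],
  [50,0,0,0,0],
  [50,0,0,0,0],
])

```text
time: 28.27
position: [0.6546, -0.1393, 0.2732]
tool_rot: [0.003, -3.141, -0.002]
ft_force: [-0.1, 0.4, -2.3]
grip_width: 0.68
grip_force: 20.0
```

```bash
python3 st.py 657.5 -147 62.5
```

```text
t 28.27 pos [ 654.6 -139.3  273.2] xaxis deg -179.9 z [-0.001  0.001 -1.   ] w 59.1 F [-0.1  0.4 -2.3] g 20.0
tool shift mm [ -3.1  -8.  210.7]
```

Request:
arm_command([
  [50,-3,-4,10,0],
  [50,-3,-8,35,0],
  [50,-3,-8,70,0],
  [50,-3,-8,105,0],
  [50,-3,-8,140,0],
])

```text
time: 28.68
position: [0.6577, -0.1472, 0.132]
tool_rot: [-0.004, 3.141, 0.001]
ft_force: [0.2, -0.6, -1.8]
grip_width: 0.686
grip_force: 20.0
```

Request:
arm_command([
  [50,0,0,25,0],
  [50,0,0,45,0],
  [50,0,0,58,0],
  [50,0,0,64,0],
  [50,0,0,64,0],
])

```text
time: 29.1
position: [0.6571, -0.1477, 0.0682]
tool_rot: [0.003, -3.139, -0.001]
ft_force: [0.2, -0.3, -2.5]
grip_width: 0.683
grip_force: 20.0
```

```bash
python3 st.py 657.5 -147 62.5
```

```text
t 29.1 pos [ 657.1 -147.7   68.2] xaxis deg -179.91 z [-0.002  0.001 -1.   ] w 59.5 F [ 0.2 -0.3 -2.5] g 20.0
tool shift mm [-0.4  0.7  5.7]
```

Request:
arm_command([
  [50,-0.4,0.7,2,0],
  [50,-0.4,0.7,3.5,0],
  [50,-0.4,0.7,4.5,0],
  [50,-0.4,0.7,4.5,0],
])

```text
time: 29.43
position: [0.6588, -0.148, 0.066]
tool_rot: [-0.001, 3.14, -0.0]
ft_force: [-0.0, -0.8, -1.3]
grip_width: 0.686
grip_force: 20.0
```

Request:
arm_command([
  [50,0,0,0.7,0],
  [50,0,0,1.3,0],
  [50,0,0,1.3,0],
  [50,0,0,1.3,0],
])

```text
time: 29.77
position: [0.6582, -0.148, 0.0638]
tool_rot: [-0.001, 3.142, 0.0]
ft_force: [0.0, -0.1, -1.4]
grip_width: 0.684
grip_force: 20.0
```

Request:
arm_command([
  [50,0,0,0.7,0],
  [50,0,0,1.2,0],
  [50,0,0,1.2,0],
  [50,0,0,1.2,0],
])

```text
time: 30.1
position: [0.6583, -0.148, 0.0626]
tool_rot: [-0.001, 3.141, 0.0]
ft_force: [0.1, 0.2, -1.5]
grip_width: 0.683
grip_force: 20.0
```

Request:
arm_command([
  [50,0,0,0.5,0],
  [50,0,0,0.7,0],
  [50,0,0,0.7,0],
  [50,0,0,0.7,0],
])

```text
time: 30.43
position: [0.6584, -0.148, 0.0626]
tool_rot: [-0.001, 3.141, 0.0]
ft_force: [-2.6, -0.4, 3.8]
grip_width: 0.683
grip_force: 20.0
```

Contact. Next: release, lift clear, retreat behind and check.

Request:
arm_command([
  [64,0,0,0,0],
  [70,0,0,0,0],
  [87,0,0,0,0],
  [87,0,0,0,0],
  [87,0,0,0,0],
])

```text
time: 30.85
position: [0.6582, -0.1479, 0.0616]
tool_rot: [0.001, -3.141, -0.0]
ft_force: [0.6, -0.4, -0.2]
grip_width: 0.941
grip_force: 0.0
```

Request:
arm_command([
  [87,0,0,-20,0],
  [87,0,0,-45,0],
  [87,0,0,-75,0],
  [87,0,0,-110,0],
  [87,0,0,-145,0],
])

```text
time: 31.27
position: [0.6577, -0.1479, 0.2078]
tool_rot: [0.001, -3.141, -0.0]
ft_force: [0.4, 0.8, -0.1]
grip_width: 0.995
grip_force: 0.0
```

Request:
arm_command([
  [87,0,-25,-10,0],
  [87,0,-60,-10,0],
  [87,0,-90,-10,0],
  [87,0,-110,-10,0],
  [87,0,-120,-10,0],
])

```text
time: 31.68
position: [0.6569, -0.2726, 0.2169]
tool_rot: [-0.007, -3.141, 0.004]
ft_force: [-1.1, -0.1, -1.2]
grip_width: 0.999
grip_force: 0.0
```

Request:
arm_command([
  [87,0,-25,0,0],
  [87,0,-45,0,0],
  [87,0,-45,0,0],
  [87,0,-45,0,0],
])

```text
time: 32.02
position: [0.6579, -0.3136, 0.2164]
tool_rot: [-0.002, -3.141, -0.001]
ft_force: [0.8, -0.3, -1.0]
grip_width: 1.001
grip_force: 0.0
```

```bash
python3 chk.py; python3 st.py; python3 - <<'E'
from m import *
im,d,K,E=load('last'); save('top3.png',im)
save('side3.png',snap('side')[0])
E
```

```text
jar (array([544.4, 151.9]), 60.3, 697) [0.5432 0.1513 0.1682]
tin (array([555.1,   2.2]), 55.8, 491) [0.5557 0.002  0.041 ]
green -
amber0 -
amber (array([ 658.3, -147.5]), 60.5, 563) [ 0.6563 -0.1467  0.0939]
walnut (array([ 567.3, -147.1]), array([81. , 80.5]), 0.2, 1268) [ 0.5665 -0.1467  0.0595]
slide (array([442.5, 131. ]), array([89.9, 24.4]), 11.5, 431) [0.4421 0.1308 0.0198]
t 32.07 pos [ 658.6 -311.8  216.5] xaxis deg -179.94 z [-0.     0.002 -1.   ] w 87.1 F [-0.2  1.3  0.8] g 0.0
```

View pics/top3.png

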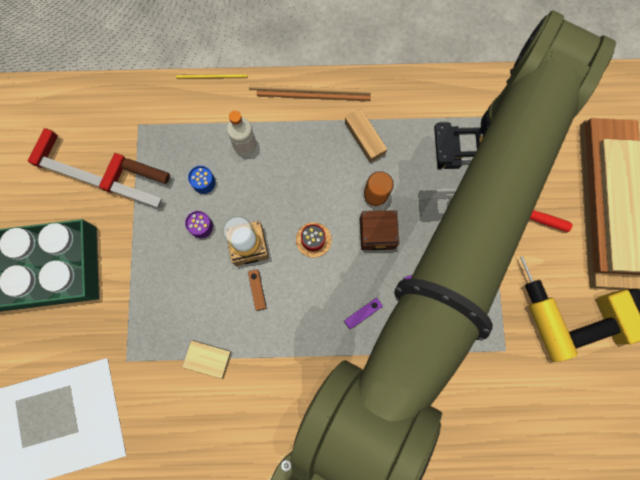

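View pics/side3.png

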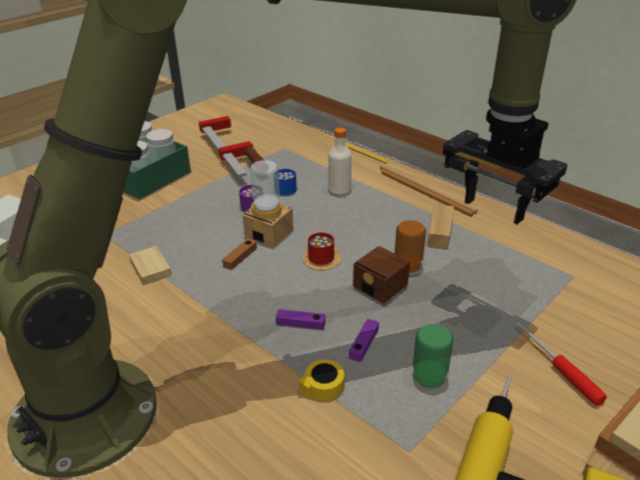

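Both views show everything in place: jar on lid on pine (side 265,195), tin on coaster (320,248), slide at the slot (240,253), amber behind walnut (410,245), and green untouched and standing (433,352). The gripper is clear, so I'm handing in.

```bash
python3 -c "
from bench import *
print(close_job())"
```

```text
the job is handed in; nothing more can be done
None
```

The kit is set out as asked and handed in after about 32 s of robot time: every piece measured within about 2 mm of its target, all jars are standing, the green jar was left alone, and the gripper is clear of everything.

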